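# Push a stuck tube adapter out of a heating block over a knock-out post

### The arm

A 6-joint arm with a two-finger parallel gripper is mounted at the origin on a cart in front of the work surface, level with it; the furniture and walls round the work are solid. World frame = base frame: x ahead of the robot, y to its left, z up, the work surface at z = 0. Lengths are in m, angles in rad, forces in N, time in s.
With the tool pointing down it reaches from about 0.35 to 0.8 m from the base axis. Payload 7.3 kg.
Tool frame: the origin (TCP) lies between the finger pads; the fingertips stand 17 mm ahead of it and the grasp point (between the pads) lies 2 mm behind it (ctrl.tip_extent is the z of the fingertips in the tool frame, in m); z points along the fingers, y is the line along which they close (so a half turn about z gives the same grasp; the last joint's range is limited). The gripper opens to 85 mm and grips with 20 to 120 N. Pads are 22 mm wide; open, the fingers measure 114 mm over their backs; the gripper's body (76 mm by 85 mm) begins 54 mm behind the grasp point. The pads swing forward as they close: fully open they stand 13 mm farther back than shut.
Start: joints at [1.157, 0.342, 1.524, -0, 1.275, -0.146], TCP at [0.139, 0.506, 0.248] pointing down, gripper open.
Joint ranges: [-2.53, 2.53], [-0.77, 2.02], [0.04, 2.7], [-1, 4.14], [0.28, 2.66], [-3.11, 3.11]. Speed limits (rad/s): [2.57, 2.57, 3.14, 3.14, 3.14, 3.14].

### API

Orientations are given as a rotation vector (axis times angle).
In Python, from cell import readout, capture, workorder, ctrl gives the robot as it stands. The module is installed in compiled form; this text tells all that it offers.
- The arm moves only by the tool arm_command, never from a script. Its argument "commands" is a list that holds one entry, the list of rows, each a list of 6 numbers: the shift along the tool's x, y, z in cm, then the turn, a rotation vector about the tool's x, y, z in rad. In form: [[[x, y, z, wx, wy, wz], ...]]. A call has 1 to 20 rows; each row shifts and turns the commanded pose from where the row before left it, along the tool's axes as they then stand; what a row does not reach is not made up. A row lasts 1/12 s, in which the tool goes at most 41.7 mm and 7.16 degrees, less where a joint would pass 70% of its speed; a pose out of reach is approached as far as the arm can. A call with a gripper value outside its range is refused whole. "fingers" is the gripper command: -1 is fully open, 1 is shut, values between are in proportion, set as the call begins (left out, the last holds). The fingers move at their own pace and stop on an object; "force" is the grip in N (left out, the last holds). Time passes only in rows, so rows that do not move let the fingers close. It gives the time, the measured TCP pose, the force, the opening and the grip force at its end, in the units of the state.
- readout.sense(): the state, without advancing time (a new reading comes with each control period).
- capture(name): name is "side" or "top" or "wrist"; returns a dict with "img" (420x560x3 uint8, red, green, blue), "intrinsics" (3x3 intrinsics, pixels), "cam_to_world" (4x4, takes a point from camera to world coordinates). Camera axes: x right, y down, z forward; pixel columns grow to the right and rows downward; lengths in m; the calibration is good to about 2 mm. The wrist camera is an equidistant fisheye: a pixel r from the principal point sees the ray r / f radians off the axis. A picture is of the moment at which its call begins. There is no depth.
- workorder.job_done(): hands the job in; it is judged then, once.
The state is a dict: "time": time; "q": joint angles; "joint_velocities": joint speeds; "effort": joint torques, N m; "tool_pos": TCP position; "orientation": TCP orientation; "wrist_force": force on the tool from outside, world axes, zero at the start; "ft_torque": the same for the moment, N m; "grip_width": finger opening in m; "finger_force": force on a finger pad.
Only numpy, scipy, OpenCV 4.12 (cv2) and the standard library are available. Lean on these libraries where they do the work, as an engineer would, in place of code of your own. Each camera call takes 0.05 s, during which the arm holds its last target. There are 200 camera calls.

### The job

The white adapter sleeve is stuck flush in the well of the small aluminium heating block. Lower the block gently onto the knock-out stand, feeling for the post with the hole in the block's underside, and press it fully home on the base so that the post pokes the sleeve up; then take the sleeve out and set it upright in the steel tray, without dropping it. Leave the block sitting flat on the stand, never press with more than 40 N, and leave the beaker, timer and petri dish alone.

Things in the scene. Friction and masses are not known exactly. Their poses are not given: they have to be found in the camera images.
- block: Aluminium heating block, 56 x 56 x 38 mm high, about 0.3 kg, loose. Origin at the centre of its underside, z up. In its top a round well, 32 mm wide and 30 mm deep, over an 8 mm floor. Spring plungers in its +x and -x faces (slotted screws, 22 mm above the underside) clamp the sleeve; the +y and -y faces are plain and good to grip.
- block_hole (a point): Mouth, in the block's underside, of the access hole: centred, 13 mm diameter with a 1 mm chamfer, through the 8 mm floor of the well to the sleeve. Hidden from above.
- sleeve: White plastic cup, 30 mm outer diameter, 30 mm high, bore 22 mm; origin at the centre of its underside, z along its axis. It starts in the block's well, rim flush with the block's top, so it cannot be gripped. Pushing it up takes about 6 to 15 N for 12 mm, then it clicks free. With the block home on the stand it rests loose on the post, 18 mm proud of the block.
- stand: Knock-out stand, fixed: dark steel base plate, 76 (x) x 60 (y) x 12 mm thick, with one upright post on a turntable, off centre. Origin at the centre of the plate's underside. Home, the block's underside lies on the plate, 12 mm above the origin, its hole over the post; any block yaw will do.
- turntable (a point): Centre of the turntable, on top of the plate (12 mm above the stand's origin): a 33 mm disc, flush with the plate, clamped at any angle. The steel post (10 mm diameter, slightly rounded tip 26 mm above this point) stands upright on it, its axis 7 mm from this point in a direction that differs each time and is not measured: it must be seen or felt for.
- tray: Shallow open steel tray, fixed, 120 (x) x 110 (y) x 16 mm high, walls and floor 3 mm thick; origin at the centre of its underside.
- beaker: Small empty glass beaker, 52 mm wide, 61 mm high, a bystander; origin at the centre of its underside.
- timer: Flat white bench timer, 72 x 66 x 18 mm, a bystander; origin at the centre of its underside.
- petri_dish: Petri dish, 61 mm diameter, 15 mm high, a bystander; origin at the centre of its underside.

How it is judged:
By the outcome, as a careful person would: the job done as asked, in the order asked, and still so for the second after the job is handed in, with the robot touching nothing.
It also fails if it takes over 72 s, if anything falls off the work surface, if the arm or the gripper's body presses on something with over 40 N, if the wrist force passes 120 N, or if a joint passes its speed limit or range.

## Working session

There is one attempt and no reset: what is moved stays moved. The work goes in short steps, Python scripts to look and compute and a tool call to move; the robot and the scene stay as the last step left them, time stands still between calls to the robot, and variables do not carry over. Pictures are saved under pics/ and viewed, at most 12 in all, crops included, and the job is handed in when it is done.

Besides the shell and the picture viewer there is one more tool, called after "Request:" as name(argument=value, ...), one argument or row to a line, values as JSON. arm_command: Moves the arm, as the interface text tells. Its arguments: {"type":"object","properties":{"commands":{"type":"array","items":{"type":"array","items":{"type":"array","items":{"type":"number"}}}},"fingers":{"type":"number"},"force":{"type":"number"}},"required":["commands"]}

```bash
mkdir -p pics; cat > h.py <<'E'
import numpy as np, cv2
from scipy.spatial.transform import Rotation as R
from cell import readout, capture, workorder, ctrl
def save(c,n): cv2.imwrite(f'pics/{n}.png',c['img'][:,:,::-1])
def ray(c,uv,fish=False):
    K=np.array(c['intrinsics']);T=np.array(c['cam_to_world'])
    x=(uv[0]-K[0,2])/K[0,0];y=(uv[1]-K[1,2])/K[1,1]
    if fish:
        r=np.hypot(x,y);s=np.sin(r)/max(r,1e-9);d=np.array([x*s,y*s,np.cos(r)])
    else: d=np.array([x,y,1.])
    return T[:3,3],T[:3,:3]@d
def at_z(c,uv,z,fish=False):
    o,d=ray(c,uv,fish);return o+d*(z-o[2])/d[2]
def proj(c,p,fish=False):
    K=np.array(c['intrinsics']);T=np.array(c['cam_to_world'])
    q=T[:3,:3].T@(np.array(p)-T[:3,3])
    if fish:
        t=np.arctan2(np.hypot(q[0],q[1]),q[2]);n=np.hypot(q[0],q[1])+1e-12
        x,y=q[:2]/n*t
    else: x,y=q[:2]/q[2]
    return np.array([K[0,0]*x+K[0,2],K[1,1]*y+K[1,2]])
E
python3 - <<'E'
from h import *
s=readout.sense();print({k:np.round(v,3) for k,v in s.items()}, ctrl.tip_extent)
a=capture('top');b=capture('side');save(a,'top0');save(b,'side0')
for c in(a,b):print(np.round(c['cam_to_world'],3),np.round(c['intrinsics'],1))
import pickle;pickle.dump((a,b),open('c0.pkl','wb'))
E
```

```text
{'time': np.float64(0.0), 'q': array([ 1.157,  0.343,  1.525, -0.   ,  1.275, -0.146]), 'joint_velocities': array([-0.   ,  0.001,  0.001, -0.002,  0.001,  0.   ]), 'effort': array([ 0.000e+00, -4.337e+01, -2.460e+01, -0.000e+00,  8.000e-03,
        0.000e+00]), 'tool_pos': array([0.139, 0.506, 0.248]), 'orientation': array([-4.190e-01, -3.113e+00,  2.000e-03]), 'wrist_force': array([0.572, 0.73 , 0.149]), 'ft_torque': array([ 0.002, -0.066,  0.067]), 'finger_force': np.float64(0.0), 'grip_width': np.float64(0.085)} 0.017
[[ 0.012 -0.99   0.138  0.406]
 [-0.999 -0.017 -0.033 -0.136]
 [ 0.035 -0.137 -0.99   0.88 ]
 [ 0.     0.     0.     1.   ]] [[504.2   0.  281.7]
 [  0.  504.2 206.2]
 [  0.    0.    1. ]]
[[-0.987 -0.095  0.126  0.401]
 [-0.158  0.59  -0.792  0.526]
 [ 0.001 -0.802 -0.597  0.575]
 [ 0.     0.     0.     1.   ]] [[394.4   0.  278.9]
 [  0.  394.4 207. ]
 [  0.    0.    1. ]]
```

View pics/top0.png

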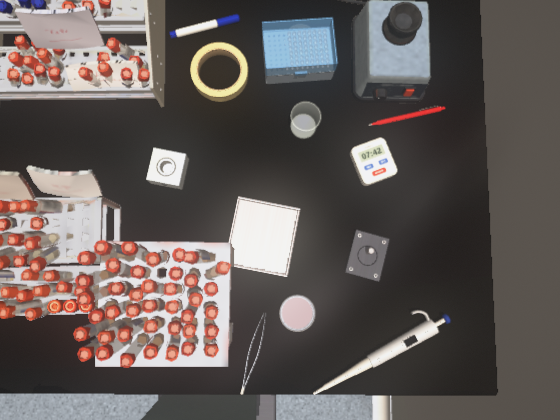

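View pics/side0.png

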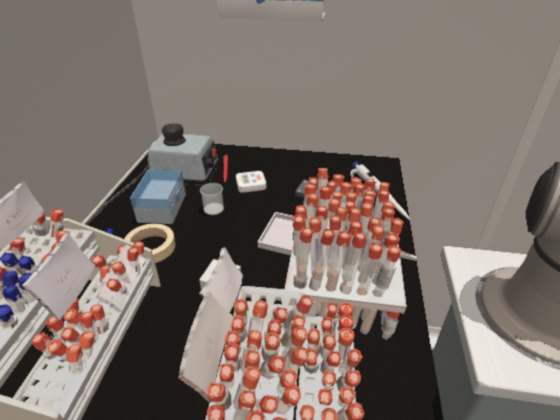

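Top view: block at about (167,168), stand (368,256), tray (264,237), beaker (305,120), timer (374,161), dish (297,313). The side view hides the block and most of the stand. I'll zoom in on the block and stand.

```bash
python3 - <<'E'
from h import *
import pickle;a,b=pickle.load(open('c0.pkl','rb'))
im=a['img'][:,:,::-1]
f=lambda x,y:cv2.resize(im[y-32:y+32,x-32:x+32],None,fx=6,fy=6,interpolation=cv2.INTER_CUBIC)
B=f(167,168);S=cv2.convertScaleAbs(f(368,256),alpha=1.6)
cv2.imwrite('pics/crop0.png',np.hstack([B,S]))
for n,uv,z in[('block',(166.5,168),.038),('stand',(368,256),.012),('tray',(264,237),.016),('petri',(297,313),.015),('beaker',(305,120),.06),('timer',(374,161),.018)]:print(n,np.round(at_z(a,uv,z),3))
E
```

```text
block [0.585 0.032 0.038]
stand [ 0.443 -0.315  0.012]
tray [ 0.473 -0.135  0.016]
petri [ 0.345 -0.193  0.015]
beaker [ 0.668 -0.201  0.06 ]
timer [ 0.61  -0.327  0.018]
```

View pics/crop0.png

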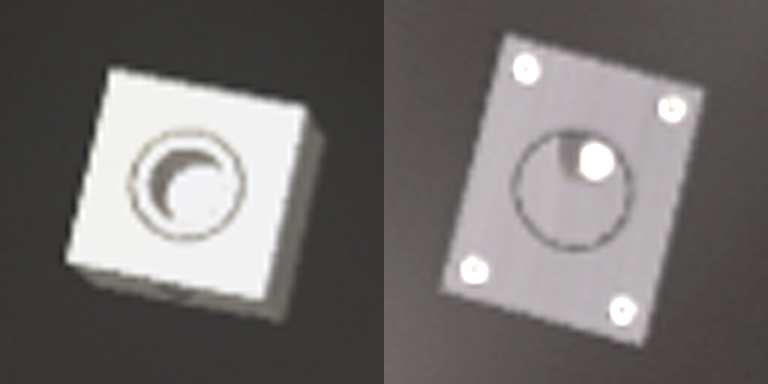

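Crop: the block top corners are clear, and a dark screw shows on the lower (−x) face, so the left and right faces are the plain ±y ones. On the stand, the turntable centre is at crop (189,190) and the post tip at (213,160), up and to the right of it.

```bash
python3 - <<'E'
from h import *
import pickle;a,b=pickle.load(open('c0.pkl','rb'))
def px(p,ox,oy):p=np.array(p,float);return (p+.5)/6-.5+[ox,oy]
bc=[at_z(a,px(p,135,136),.038)[:2] for p in[(110,68),(308,105),(268,300),(66,262)]]
sc=[at_z(a,px((p[0]-384,p[1]),336,224),.012)[:2] for p in[(505,33),(705,90),(645,346),(442,291)]]
for n,c in(('block',bc),('stand',sc)):
    c=np.array(c);e=np.roll(c,-1,0)-c
    print(n,c.mean(0).round(4),np.linalg.norm(e,axis=1).round(4),np.degrees(np.arctan2(e[:,1],e[:,0])).round(1))
print('well',at_z(a,px((187,184),135,136),.038))
print('tt',at_z(a,px((189,190),336,224),.012),'post',at_z(a,px((213,160),336,224),.038))
# heights: rack corners / tubes
def tri(u,v):
    o1,d1=ray(a,u);o2,d2=ray(b,v);d1/=np.linalg.norm(d1);d2/=np.linalg.norm(d2)
    A=np.stack([d1,-d2],1);t=np.linalg.lstsq(A,o2-o1,rcond=None)[0]
    p,q=o1+t[0]*d1,o2+t[1]*d2;return (p+q)/2,np.linalg.norm(p-q)
print(tri((222,267),(305,190)),tri((101,193),(237,265)),tri((264,237),(290,237)))
for uv in [(120,205),(163,102),(103,195)]:
  print([at_z(a,uv,z)[:2].round(3) for z in(0,.05,.1)])
tray=[at_z(a,p,.016)[:2] for p in[(238,198),(299,208),(288,276),(230,263)]]
c=np.array(tray);e=np.roll(c,-1,0)-c;print(c.mean(0),np.linalg.norm(e,axis=1),np.degrees(np.arctan2(e[:,1],e[:,0])))
s=readout.sense();print(R.from_rotvec(s['orientation']).as_matrix().round(3))
E
```

```text
block [0.5886 0.0327] [0.057  0.057  0.0576 0.0569] [-99.7 170.9  80.2  -9.7]
stand [ 0.4444 -0.3141] [0.0602 0.0759 0.0601 0.0767] [-105.1  165.8   75.7  -14.1]
well [0.58843008 0.03299907 0.038     ]
tt [ 0.44421117 -0.31365287  0.012     ] post [ 0.45153087 -0.31517465  0.038     ]
(array([ 0.43298719, -0.07621355,  0.16597456]), np.float64(0.029514618850946268)) (array([0.52870182, 0.10637653, 0.13870917]), np.float64(0.008202402184622428)) (array([ 0.47751025, -0.13502526, -0.00410256]), np.float64(0.006378480319384268))
[array([0.526, 0.117]), array([0.519, 0.102]), array([0.512, 0.088])]
[array([0.715, 0.051]), array([0.697, 0.04 ]), array([0.68, 0.03])]
[array([0.543, 0.147]), array([0.535, 0.131]), array([0.528, 0.115])]
[ 0.47458547 -0.13485232] [0.10702122 0.11832511 0.10101499 0.11248587] [-98.40838187 171.32670928  78.19818743  -5.53628745]
[[-0.964  0.265 -0.001]
 [ 0.265  0.964 -0.001]
 [ 0.    -0.001 -1.   ]]
```

Request:
arm_command(
  commands=[
    [[0,0,0,0,0,-0.1],[-2.75,-2.05,0,0,0,0],[-2.75,-2.05,0,0,0,0],[-2.75,-2.05,0,0,0,0],[-2.75,-2.05,0,0,0,0],[-2.75,-2.05,0,0,0,0],[-2.75,-2.05,0,0,0,0],[-2.75,-2.05,0,0,0,0],[-2.75,-2.05,0,0,0,0],[-2.75,-2.05,0,0,0,0],[-2.75,-2.05,0,0,0,0],[-2.75,-2.05,0,0,0,0],[-2.75,-2.05,0,0,0,0],[-2.75,-2.05,0,0,0,0],[-2.75,-2.05,0,0,0,0],[-2.75,-2.05,0,0,0,0],[-2.75,-2.05,0,0,0,0],[-2.75,-2.05,0,0,0,0],[-2.75,-2.05,0,0,0,0],[-2.75,-2.05,0,0,0,0]],
  ],
  fingers=-1,
)

```text
time: 1.77
tool_pos: [0.5897, 0.0336, 0.2478]
orientation: [-0.264, -3.13, -0.0]
wrist_force: [0.6, 0.4, 0.0]
grip_width: 0.0856
finger_force: 0.0
```

```bash
cat >> h.py <<'E'
def delta(p,yaw_y=None):
    "tool-frame shift (cm) to world p; wz to bring tool y to yaw_y deg (applied after)"
    s=readout.sense();M=R.from_rotvec(s['orientation']).as_matrix()
    y=np.degrees(np.arctan2(M[1,1],M[0,1]));print('pos',s['tool_pos'].round(4),'t',round(s['time'],2),'yaw',y.round(2),'tilt',M[:,2].round(4),'F',s['wrist_force'].round(2),'w',s['grip_width'].round(4))
    print('d',(M.T@(np.array(p)-s['tool_pos'])*100).round(2), None if yaw_y is None else -np.radians(yaw_y-y).round(4))
E
python3 - <<'E'
from h import *
delta((.5885,.033,.15),80.3)
c=capture('wrist');save(c,'w1')
print(proj(c,(.5885,.033,.038),True))
import pickle;pickle.dump(c,open('c1.pkl','wb'))
E
```

```text
Traceback (most recent call last):
  File "h.py", line 25, in delta
    y=np.degrees(np.arctan2(M[1,1],M[0,1]));print('pos',s['tool_pos'].round(4),'t',round(s['time'],2),'yaw',y.round(2),'tilt',M[:,2].round(4),'F',s['wrist_force'].round(2),'w',s['grip_width'].round(4))
                                                                                                                                                                                ^^^^^^^^^^^^^^^^^^^^^
AttributeError: 'float' object has no attribute 'round'
```

```bash
sed -i "s/s\['grip_width'\].round(4)/round(float(s['grip_width']),4)/; s/s\['tool_pos'\].round/np.array(s['tool_pos']).round/; s/s\['wrist_force'\].round/np.array(s['wrist_force']).round/" h.py
python3 - <<'E'
from h import *
delta((.5885,.033,.15),80.3)
c=capture('wrist');save(c,'w1')
print(proj(c,(.5885,.033,.038),True))
import pickle;pickle.dump(c,open('c1.pkl','wb'))
E
```

```text
pos [0.5897 0.0336 0.2478] t 1.77 yaw 80.37 tilt [-1.e-03  2.e-04 -1.e+00] F [0.57 0.44 0.04] w 0.0856
d [ 0.1  -0.08  9.78] 0.0013
[278.6271127  182.94661746]
```

View pics/w1.png

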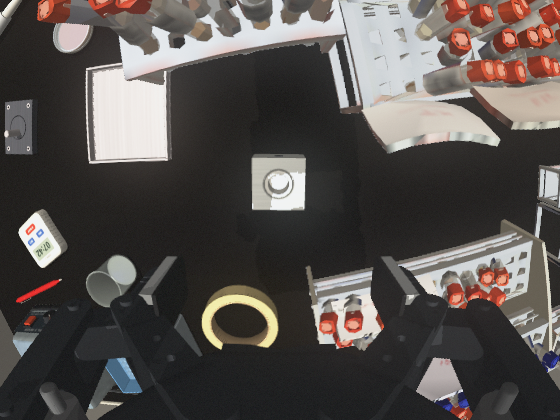

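The wrist view confirms the block: well centre at about (278,183), where it was predicted, with its sides parallel to the tool axes. Descending to grip.

Request:
arm_command(
  commands=[
    [[0.1,-0.08,2,0,0,0],[0,0,3,0,0,0],[0,0,3,0,0,0],[0,0,3,0,0,0],[0,0,3,0,0,0],[0,0,3,0,0,0],[0,0,2,0,0,0],[0,0,1.5,0,0,0],[0,0,1,0,0,0],[0,0,0.6,0,0,0],[0,0,0.4,0,0,0],[0,0,0,0,0,0],[0,0,0,0,0,0]],
  ],
)

```text
time: 2.9
tool_pos: [0.5884, 0.0344, 0.024]
orientation: [0.263, 3.129, 0.0]
wrist_force: [0.3, 0.8, -0.1]
grip_width: 0.0852
finger_force: 0.0
```

Request:
arm_command(
  commands=[
    [[0,0,0,0,0,0],[0,0,0,0,0,0],[0,0,0,0,0,0],[0,0,0,0,0,0],[0,0,0,0,0,0],[0,0,0,0,0,0],[0,0,0,0,0,0],[0,0,0,0,0,0],[0,0,0,0,0,0],[0,0,0,0,0,0]],
  ],
  fingers=1,
  force=80,
)

```text
time: 3.73
tool_pos: [0.5886, 0.0343, 0.0245]
orientation: [0.263, 3.128, 0.0]
wrist_force: [-1.2, 0.2, 5.8]
grip_width: 0.0547
finger_force: 85.9
```

Gripped (width about 55 mm). Lift and carry toward the stand, stopping short to look at it with the wrist camera.

Request:
arm_command(
  commands=[
    [[0,0,-0.5,0,0,0],[0,0,-1,0,0,0],[0,0,-2,0,0,0],[0,0,-3,0,0,0],[0,0,-3,0,0,0],[0,0,-3,0,0,0],[0,0,-3,0,0,0],[0,0,-1,0,0,0],[0,0,0,0,0,0]],
  ],
)

```text
time: 4.48
tool_pos: [0.5892, 0.0344, 0.1915]
orientation: [0.263, 3.124, 0.0]
wrist_force: [0.8, 0.9, -4.0]
grip_width: 0.0548
finger_force: 85.2
```

```bash
python3 - <<'E'
from h import *
delta((.51,-.3138,.19),80.3)
c=capture('wrist');T=np.array(c['cam_to_world']);s=readout.sense();M=R.from_rotvec(s['orientation']).as_matrix()
print('cam in tool',M.T@(T[:3,3]-s['tool_pos']),(M.T@T[:3,:3]).round(3),s['q'])
E
```

```text
pos [0.5892 0.0344 0.1915] t 4.48 yaw 80.39 tilt [ 6.2e-03 -3.0e-04 -1.0e+00] F [ 0.82  0.89 -4.01] w 0.0548
d [  2.   -35.65   0.11] 0.0016
cam in tool [ 0.06802821 -0.00045555 -0.12763465] [[ 0.    -0.962 -0.274]
 [ 1.     0.    -0.   ]
 [ 0.    -0.274  0.962]] [-7.16556267e-02  5.07575527e-01  1.43113072e+00  8.19815934e-05
  1.20113232e+00 -1.47474985e+00]
```

Request:
arm_command(
  commands=[
    [[0.1,-1,0,0,0,0],[0.1,-2,0,0,0,0],[0.2,-3,0,0,0,0],[0.2,-3,0,0,0,0],[0.2,-3,0,0,0,0],[0.2,-3,0,0,0,0],[0.2,-3,0,0,0,0],[0.2,-3,0,0,0,0],[0.2,-3,0,0,0,0],[0.2,-3,0,0,0,0],[0.2,-3,0,0,0,0],[0.1,-3,0,0,0,0],[0.1,-2.6,0,0,0,0],[0,-2,0,0,0,0],[0,-1,0,0,0,0],[0,0,0,0,0,0],[0,0,0,0,0,0]],
  ],
)

```text
time: 5.95
tool_pos: [0.501, -0.3419, 0.1866]
orientation: [-0.264, -3.128, -0.004]
wrist_force: [-0.7, -0.1, -2.4]
grip_width: 0.0545
finger_force: 85.1
```

```bash
python3 - <<'E'
from h import *
delta((.4513,-.3138,.09),80.3)
c=capture('wrist')
import pickle;pickle.dump(c,open('c2.pkl','wb'))
u=proj(c,(.4513,-.3142,.038),True);v=proj(c,(.4442,-.3125,.012),True);print('post pred',u,'tt',v)
x,y=np.round(v).astype(int);x0=max(x-70,0);y0=max(y-60,0)
im=cv2.resize(c['img'][y0:y0+120,x0:x0+140,::-1],None,fx=4,fy=4,interpolation=cv2.INTER_CUBIC)
full=cv2.resize(c['img'][:,:,::-1],None,fx=.4,fy=.4)
im=cv2.convertScaleAbs(im,alpha=1.5);o=np.zeros((480,784,3),np.uint8);o[:,:im.shape[1]][:im.shape[0]]=im;o[:168,560:784]=full
cv2.imwrite('pics/w2.png',o);print(x0,y0)
E
```

```text
pos [ 0.501  -0.3419  0.1866] t 5.95 yaw 80.34 tilt [-0.0022  0.0027 -1.    ] F [-0.71 -0.06 -2.44] w 0.0545
d [5.35 1.91 9.68] 0.0006
post pred [301.73558005 136.49936371] tt [300.2949     127.11128322]
230 67
```

View pics/w2.png

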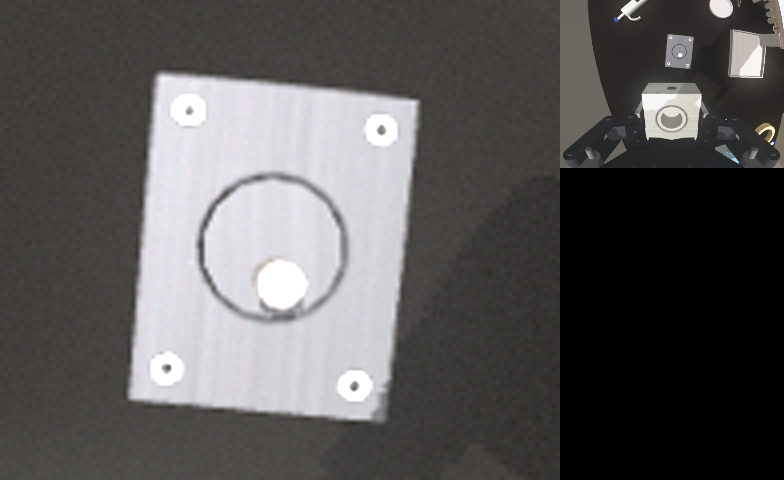

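The wrist view shows the post tip at crop (281,284) and the turntable centre at (273,247), with the held block level.

```bash
python3 - <<'E'
from h import *
import pickle;c=pickle.load(open('c2.pkl','rb'))
px=lambda p:(np.array(p,float)+.5)/4-.5+[230,67]
t=at_z(c,px((273,247)),.012,True);p=at_z(c,px((281,284)),.038,True);print('tt',t,'post',p,np.linalg.norm((p-t)[:2]))
s=np.array([at_z(c,px(q),.012,True)[:2] for q in[(157,73),(418,100),(385,421),(130,400)]]);print(s.mean(0),np.linalg.norm(np.roll(s,-1,0)-s,axis=1))
im=c['img'][:,:,::-1][190:360,390-0-235:455]
cv2.imwrite('pics/w2b.png',cv2.resize(im,None,fx=2.6,fy=2.6,interpolation=cv2.INTER_CUBIC))
E
```

```text
tt [ 0.4450032  -0.31488116  0.012     ] post [ 0.45199342 -0.31589792  0.038     ] 0.007063783870538085
[ 0.44526205 -0.31478602] [0.05988335 0.07562857 0.0599671  0.07614634]
```

View pics/w2b.png

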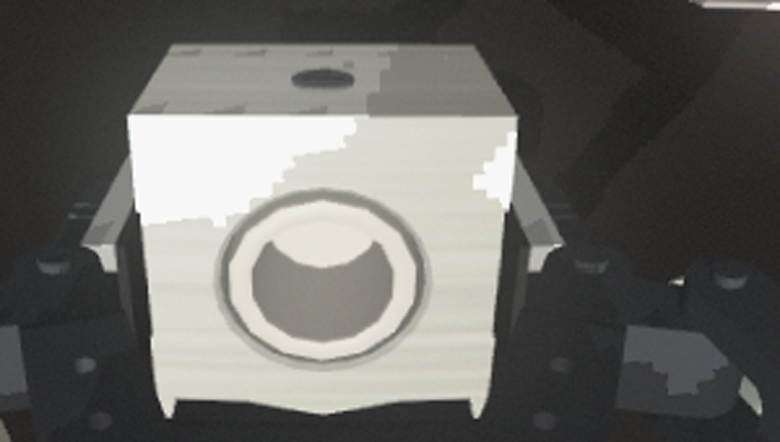

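```bash
python3 - <<'E'
from h import *
import pickle;c=pickle.load(open('c2.pkl','rb'))
s=readout.sense();M=R.from_rotvec(s['orientation']).as_matrix()
px=lambda p:(np.array(p,float)+.5)/2.6-.5+[155,190]
for q in[(128,115),(517,112),(322,277),(217,277),(428,277),(322,190),(322,366)]:
    print(((M.T@(at_z(c,px(q),.2001,True)-s['tool_pos']))*1000).round(1))
q2=np.array([.4518,-.3152]);delta((*q2,.09),80.3)
E
```

```text
[ 27.2 -29.2 -13.1]
[ 27.6  26.7 -12.9]
[  0.7  -1.3 -13.1]
[  0.6 -17.5 -13.1]
[  0.5  15.  -13. ]
[ 15.6  -1.3 -13. ]
[-16.5  -1.4 -13.1]
pos [ 0.5014 -0.3413  0.1871] t 6.0 yaw 80.4 tilt [-0.0017  0.0023 -1.    ] F [-0.53  0.06 -3.24] w 0.0547
d [5.31 1.73 9.72] 0.0017
```

Request:
arm_command(
  commands=[
    [[1,0.4,1,0,0,0],[1.5,0.6,1.5,0,0,0],[1.5,0.5,2,0,0,0],[0.9,0.3,2,0,0,0],[0.4,0.1,1.5,0,0,0],[0,0,1,0,0,0],[0,0,0.7,0,0,0],[0,0,0.5,0,0,0],[0,0,0.3,0,0,0],[0,0,0,0,0,0],[0,0,0,0,0,0],[0,0,0,0,0,0],[0,0,0,0,0,0]],
  ],
)

```text
time: 7.08
tool_pos: [0.453, -0.3152, 0.0838]
orientation: [0.263, 3.13, -0.001]
wrist_force: [-0.3, -0.4, -3.3]
grip_width: 0.055
finger_force: 85.2
```

```bash
python3 -c "
from h import *
delta((.4519,-.314,.065),80.3)"
```

```text
pos [ 0.453  -0.3152  0.0838] t 7.08 yaw 80.38 tilt [ 8.e-04 -6.e-04 -1.e+00] F [-0.33 -0.43 -3.29] w 0.055
d [0.13 0.1  1.88] 0.0014
```

Request:
arm_command(
  commands=[
    [[0.13,0.1,0.4,0,0,0],[0,0,0.5,0,0,0],[0,0,0.4,0,0,0],[0,0,0.3,0,0,0],[0,0,0.2,0,0,0],[0,0,0.1,0,0,0],[0,0,0.1,0,0,0],[0,0,0.05,0,0,0],[0,0,0.05,0,0,0],[0,0,0.05,0,0,0],[0,0,0,0,0,0],[0,0,0,0,0,0]],
  ],
)

```text
time: 8.08
tool_pos: [0.4516, -0.3137, 0.0619]
orientation: [0.263, 3.13, -0.0]
wrist_force: [0.7, 1.0, -2.9]
grip_width: 0.0549
finger_force: 85.3
```

Request:
arm_command(
  commands=[
    [[0,0,0.05,0,0,0],[0,0,0.05,0,0,0],[0,0,0.05,0,0,0],[0,0,0.05,0,0,0],[0,0,0,0,0,0]],
  ],
)

```text
time: 8.5
tool_pos: [0.4515, -0.3137, 0.0596]
orientation: [-0.263, -3.13, -0.0]
wrist_force: [0.4, -0.1, -2.9]
grip_width: 0.0547
finger_force: 85.3
```

Underside is now about 3 mm below the tip height with no contact force, so the post is in the hole. Pressing on in small steps.

Request:
arm_command(
  commands=[
    [[0,0,0.1,0,0,0],[0,0,0.1,0,0,0],[0,0,0.1,0,0,0],[0,0,0.1,0,0,0],[0,0,0.05,0,0,0],[0,0,0.05,0,0,0],[0,0,0.05,0,0,0],[0,0,0.05,0,0,0],[0,0,0.05,0,0,0],[0,0,0.05,0,0,0],[0,0,0,0,0,0]],
  ],
)

```text
time: 9.42
tool_pos: [0.4518, -0.3139, 0.0531]
orientation: [0.263, 3.13, -0.001]
wrist_force: [-0.2, -0.8, 3.1]
grip_width: 0.0546
finger_force: 85.7
```

Request:
arm_command(
  commands=[
    [[0,0,0.05,0,0,0],[0,0,0.05,0,0,0],[0,0,0.05,0,0,0],[0,0,0.05,0,0,0],[0,0,0.05,0,0,0],[0,0,0.05,0,0,0],[0,0,0,0,0,0]],
  ],
)

```text
time: 10.0
tool_pos: [0.4515, -0.3137, 0.0496]
orientation: [-0.263, -3.13, -0.0]
wrist_force: [-0.2, 0.1, 1.9]
grip_width: 0.0548
finger_force: 85.8
```

Request:
arm_command(
  commands=[
    [[0,0,0.05,0,0,0],[0,0,0.05,0,0,0],[0,0,0.05,0,0,0],[0,0,0.05,0,0,0],[0,0,0.05,0,0,0],[0,0,0.05,0,0,0],[0,0,0.05,0,0,0],[0,0,0.05,0,0,0],[0,0,0,0,0,0]],
  ],
)

```text
time: 10.75
tool_pos: [0.4513, -0.3135, 0.0453]
orientation: [-0.263, -3.13, -0.001]
wrist_force: [0.8, -0.6, -2.4]
grip_width: 0.0549
finger_force: 85.6
```

Request:
arm_command(
  commands=[
    [[0,0,0.05,0,0,0],[0,0,0.05,0,0,0],[0,0,0.05,0,0,0],[0,0,0.05,0,0,0],[0,0,0.05,0,0,0],[0,0,0.05,0,0,0],[0,0,0.05,0,0,0],[0,0,0.05,0,0,0],[0,0,0,0,0,0]],
  ],
)

```text
time: 11.5
tool_pos: [0.4514, -0.3136, 0.0415]
orientation: [-0.263, -3.13, -0.001]
wrist_force: [0.7, -0.1, -2.6]
grip_width: 0.055
finger_force: 85.6
```

Request:
arm_command(
  commands=[
    [[0,0,0.05,0,0,0],[0,0,0.05,0,0,0],[0,0,0.05,0,0,0],[0,0,0.05,0,0,0],[0,0,0.05,0,0,0],[0,0,0.05,0,0,0],[0,0,0,0,0,0]],
  ],
)

```text
time: 12.08
tool_pos: [0.4516, -0.3137, 0.0386]
orientation: [-0.263, -3.13, -0.0]
wrist_force: [0.2, -0.7, -2.8]
grip_width: 0.0548
finger_force: 85.5
```

Request:
arm_command(
  commands=[
    [[0,0,0.05,0,0,0],[0,0,0.05,0,0,0],[0,0,0.05,0,0,0],[0,0,0.03,0,0,0],[0,0,0,0,0,0],[0,0,0,0,0,0]],
  ],
)

```text
time: 12.58
tool_pos: [0.4516, -0.3137, 0.0369]
orientation: [0.263, 3.131, 0.0]
wrist_force: [0.3, -0.5, -1.5]
grip_width: 0.0547
finger_force: 85.5
```

```bash
python3 - <<'E'
from h import *
delta((.4519,-.314,.065),80.3)
c=capture('wrist');im=c['img'][150:380,140:420,::-1]
a=capture('top');x,y=np.round(proj(a,(.4518,-.314,.05))).astype(int)
t=cv2.resize(a['img'][y-40:y+40,x-32:x+32,::-1],(184,230),interpolation=cv2.INTER_CUBIC)
cv2.imwrite('pics/w3.png',cv2.resize(np.hstack([im,t]),None,fx=1.7,fy=1.7))
E
```

```text
pos [ 0.4516 -0.3137  0.0369] t 12.58 yaw 80.39 tilt [ 0.e+00  1.e-04 -1.e+00] F [ 0.35 -0.47 -1.54] w 0.0547
d [-0.04 -0.03 -2.81] 0.0015
```

View pics/w3.png

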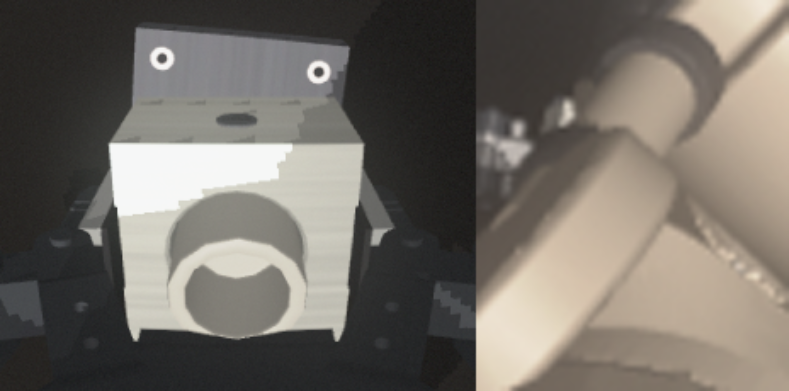

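The sleeve stands proud of the block and the plate is visible behind it. A little more pressing to seat the block.

Request:
arm_command(
  commands=[
    [[0,0,0.03,0,0,0],[0,0,0.03,0,0,0],[0,0,0,0,0,0]],
  ],
)

```text
time: 12.93
tool_pos: [0.4516, -0.3137, 0.0365]
orientation: [0.263, 3.13, -0.0]
wrist_force: [-0.5, -0.0, -0.9]
grip_width: 0.055
finger_force: 85.6
```

Request:
arm_command(
  commands=[
    [[0,0,0.02,0,0,0],[0,0,0.02,0,0,0],[0,0,0,0,0,0]],
  ],
)

```text
time: 13.18
tool_pos: [0.4516, -0.3137, 0.0365]
orientation: [0.263, 3.13, -0.0]
wrist_force: [-2.7, 1.5, 5.2]
grip_width: 0.0547
finger_force: 86.0
```

Request:
arm_command(
  commands=[
    [[0,0,0.02,0,0,0],[0,0,0.02,0,0,0],[0,0,0,0,0,0]],
  ],
)

```text
time: 13.43
tool_pos: [0.4516, -0.3137, 0.0365]
orientation: [0.263, 3.13, -0.0]
wrist_force: [-3.6, 2.3, 9.2]
grip_width: 0.0551
finger_force: 86.6
```

Block is home: z holds at 0.0365 while the press grows to about 12 N. Relax the press, release and rise.

Request:
arm_command(
  commands=[
    [[0,0,-0.05,0,0,0],[0,0,-0.05,0,0,0],[0,0,0,0,0,0]],
  ],
)

```text
time: 13.68
tool_pos: [0.4516, -0.3138, 0.0365]
orientation: [0.263, 3.13, 0.0]
wrist_force: [-0.5, 1.1, 1.6]
grip_width: 0.0547
finger_force: 85.5
```

Request:
arm_command(
  commands=[
    [[0,0,0,0,0,0],[0,0,0,0,0,0],[0,0,0,0,0,0],[0,0,0,0,0,0],[0,0,0,0,0,0],[0,0,0,0,0,0]],
  ],
  fingers=-1,
)

```text
time: 14.18
tool_pos: [0.4516, -0.3138, 0.0365]
orientation: [0.263, 3.13, 0.0]
wrist_force: [-1.0, 1.2, 0.1]
grip_width: 0.0854
finger_force: 0.0
```

Request:
arm_command(
  commands=[
    [[0,0,-0.5,0,0,0],[0,0,-1,0,0,0],[0,0,-1.5,0,0,0],[0,0,-0.5,0,0,0],[0,0,0,0,0,0],[0,0,0,0,0,0]],
  ],
)

```text
time: 14.68
tool_pos: [0.4517, -0.3138, 0.0721]
orientation: [0.263, 3.13, -0.001]
wrist_force: [0.2, -0.2, -0.1]
grip_width: 0.0857
finger_force: 0.0
```

```bash
python3 - <<'E'
from h import *
delta((.4516,-.3137,.070),80.3);print(ctrl.tip_extent)
c=capture('wrist');im=c['img'][120:420,60:500,::-1]
import pickle;pickle.dump(c,open('c4.pkl','wb'))
cv2.imwrite('pics/w4.png',cv2.resize(im,None,fx=1.8,fy=1.8))
E
```

```text
pos [ 0.4517 -0.3138  0.0721] t 14.68 yaw 80.39 tilt [ 9.e-04 -7.e-04 -1.e+00] F [ 0.15 -0.18 -0.06] w 0.0857
d [0.01 0.01 0.21] 0.0016
0.017
```

View pics/w4.png

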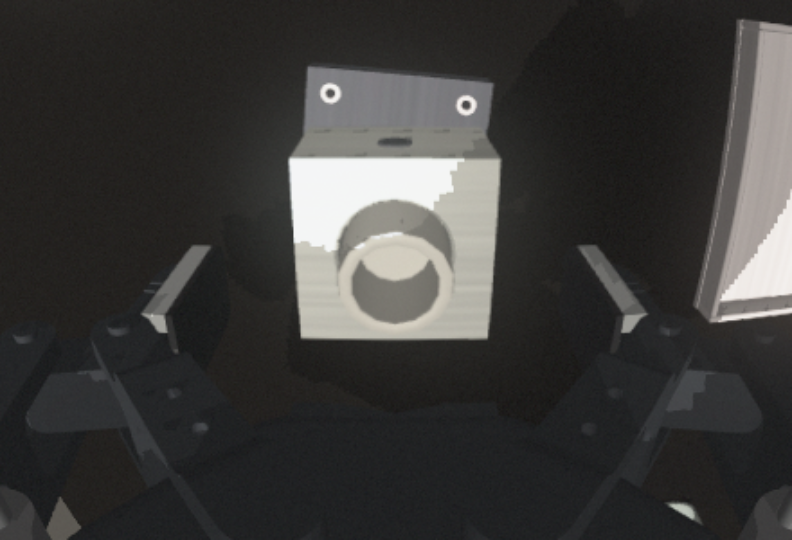

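The sleeve stands upright between the pads, proud of the flat block. Lower slightly and grip it gently.

Request:
arm_command(
  commands=[
    [[0,0,0.2,0,0,0],[0,0,0,0,0,0],[0,0,0,0,0,0],[0,0,0,0,0,0],[0,0,0,0,0,0],[0,0,0,0,0,0],[0,0,0,0,0,0],[0,0,0,0,0,0],[0,0,0,0,0,0],[0,0,0,0,0,0],[0,0,0,0,0,0],[0,0,0,0,0,0]],
  ],
  fingers=1,
  force=30,
)

```text
time: 15.73
tool_pos: [0.4516, -0.3137, 0.0696]
orientation: [0.263, 3.13, 0.0]
wrist_force: [0.7, -0.6, 0.0]
grip_width: 0.0277
finger_force: 32.4
```

Request:
arm_command(
  commands=[
    [[0,0,-0.2,0,0,0],[0,0,-0.3,0,0,0],[0,0,-0.5,0,0,0],[0,0,-0.5,0,0,0],[0,0,-0.5,0,0,0],[0,0,-1,0,0,0],[0,0,-1.5,0,0,0],[0,0,-1.5,0,0,0],[0,0,-1.5,0,0,0],[0,0,-1,0,0,0],[0,0,-0.5,0,0,0],[0,0,0,0,0,0],[0,0,0,0,0,0]],
  ],
)

```text
time: 16.82
tool_pos: [0.4514, -0.3136, 0.1595]
orientation: [-0.263, -3.131, -0.0]
wrist_force: [-0.1, -0.0, -0.3]
grip_width: 0.0277
finger_force: 32.4
```

```bash
python3 - <<'E'
from h import *
delta((.4746,-.135,.12),80.3)
c=capture('wrist');im=c['img'][:,:,::-1]
import pickle;pickle.dump(c,open('c5.pkl','wb'))
cv2.imwrite('pics/w5.png',cv2.resize(im,None,fx=1.4,fy=1.4))
E
```

```text
pos [ 0.4514 -0.3136  0.1595] t 16.82 yaw 80.39 tilt [-0.e+00  1.e-04 -1.e+00] F [-0.12 -0.02 -0.28] w 0.0277
d [ 0.7  18.    3.95] 0.0015
```

View pics/w5.png

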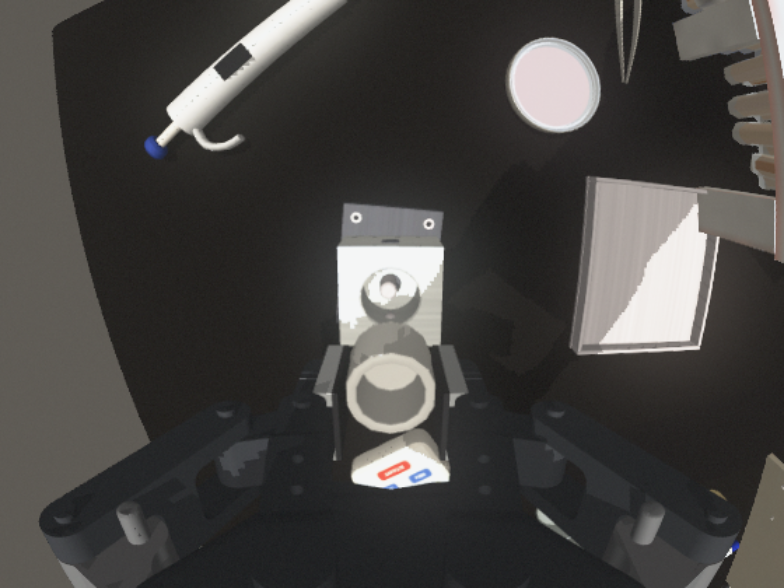

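Sleeve is held upright, and the block is flat on the stand with the post visible in its hole. Carrying the sleeve to the tray, away from the tube-rack side.

Request:
arm_command(
  commands=[
    [[-0.1,0.5,0,0,0,0],[-0.1,1,0,0,0,0],[-0.2,2,0.2,0,0,0],[-0.3,2,0.3,0,0,0],[-0.3,2,0.5,0,0,0],[-0.3,2,0.5,0,0,0],[-0.3,2,0.5,0,0,0],[-0.3,2,0.5,0,0,0],[-0.2,1.3,0.5,0,0,0],[-0.1,0.8,0.5,0,0,0],[0,0.35,0.5,0,0,0],[0,0,0,0,0,0],[0,0,0,0,0,0],[0,0,0,0,0,0]],
  ],
)

```text
time: 18.03
tool_pos: [0.4998, -0.161, 0.1197]
orientation: [0.265, 3.13, -0.0]
wrist_force: [0.7, 0.3, -1.1]
grip_width: 0.0278
finger_force: 32.4
```

```bash
python3 - <<'E'
from h import *
delta((.50,-.16,.04),80.3)
c=capture('wrist');im=c['img'][:,:,::-1]
import pickle;pickle.dump(c,open('c6.pkl','wb'))
cv2.imwrite('pics/w6.png',cv2.resize(im,None,fx=1.4,fy=1.4))
E
```

```text
pos [ 0.4998 -0.161   0.1197] t 18.03 yaw 80.33 tilt [ 3.e-04 -2.e-04 -1.e+00] F [ 0.7   0.31 -1.06] w 0.0278
d [0.   0.1  7.97] 0.0006
```

View pics/w6.png

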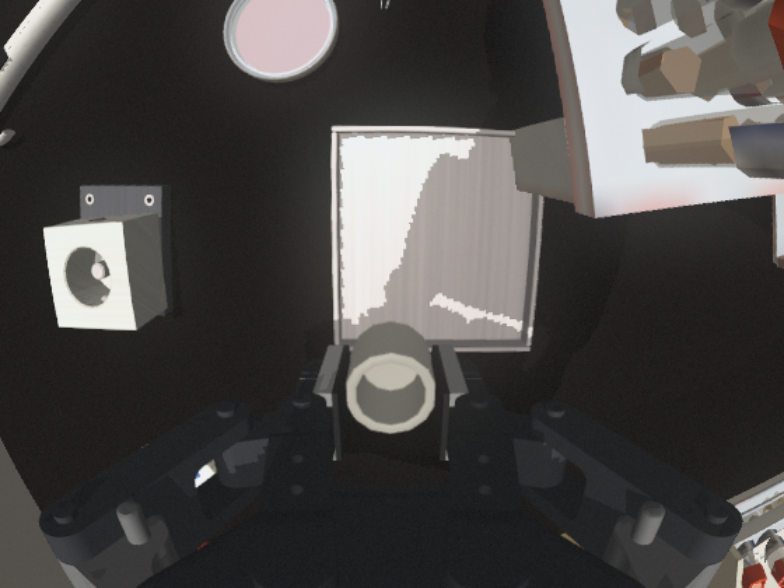

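The tray's outer corners are at about (333,128), (333,350) and (531,348), and the rack overhangs its top-right corner. Check the tray centre against the target.

```bash
python3 - <<'E'
from h import *
import pickle;c=pickle.load(open('c6.pkl','rb'))
P=[at_z(c,np.array(p)/1.4,.016,True)[:2] for p in[(332,128),(334,350),(531,349)]]
print(P,np.linalg.norm(P[0]-P[1]),np.linalg.norm(P[1]-P[2]),'centre',(P[0]+P[2])/2)
ex=(P[1]-P[0])/np.linalg.norm(P[1]-P[0]);d=np.array([.4998,-.161])-(P[0]+P[2])/2;print('along x',d@ex,'y',d@np.array([-ex[1],ex[0]]))
E
```

```text
[array([ 0.40823614, -0.17536139]), array([ 0.52404234, -0.19700951]), array([ 0.54286913, -0.08834421])] 0.11781221424541262 0.11028415827518533 centre [ 0.47555264 -0.1318528 ]
along x 0.0291903293248377 y -0.024195426377697317
```

Request:
arm_command(
  commands=[
    [[-0.0,0.1,1,0,0,0],[0,0,1.5,0,0,0],[0,0,1.5,0,0,0],[0,0,1.5,0,0,0],[0,0,1,0,0,0],[0,0,0.6,0,0,0],[0,0,0.4,0,0,0],[0,0,0.3,0,0,0],[0,0,0.2,0,0,0],[0,0,0.1,0,0,0],[0,0,0,0,0,0],[0,0,0,0,0,0]],
  ],
)

```text
time: 19.08
tool_pos: [0.5003, -0.1592, 0.039]
orientation: [0.263, 3.13, -0.0]
wrist_force: [-0.3, 0.2, -0.2]
grip_width: 0.028
finger_force: 32.4
```

Request:
arm_command(
  commands=[
    [[0,0,0.05,0,0,0],[0,0,0.05,0,0,0],[0,0,0.05,0,0,0],[0,0,0.05,0,0,0],[0,0,0,0,0,0],[0,0,0,0,0,0]],
  ],
)

```text
time: 19.58
tool_pos: [0.5, -0.1591, 0.0366]
orientation: [0.263, 3.131, 0.0]
wrist_force: [0.4, 0.6, -0.8]
grip_width: 0.028
finger_force: 32.4
```

Continue in fine steps until contact with the tray floor (expected near 0.0346).

Request:
arm_command(
  commands=[
    [[0,0,0.05,0,0,0],[0,0,0.05,0,0,0],[0,0,0.05,0,0,0],[0,0,0,0,0,0],[0,0,0,0,0,0]],
  ],
)

```text
time: 20.0
tool_pos: [0.5, -0.1591, 0.035]
orientation: [-0.263, -3.13, -0.0]
wrist_force: [0.1, 0.7, -0.5]
grip_width: 0.028
finger_force: 32.4
```

Request:
arm_command(
  commands=[
    [[0,0,0.03,0,0,0],[0,0,0.03,0,0,0],[0,0,0,0,0,0]],
  ],
)

```text
time: 20.25
tool_pos: [0.5, -0.1591, 0.0345]
orientation: [0.263, 3.131, 0.0]
wrist_force: [0.1, 0.0, -0.7]
grip_width: 0.0278
finger_force: 32.4
```

Request:
arm_command(
  commands=[
    [[0,0,0.03,0,0,0],[0,0,0.03,0,0,0],[0,0,0,0,0,0],[0,0,0,0,0,0]],
  ],
)

```text
time: 20.58
tool_pos: [0.5001, -0.1592, 0.0345]
orientation: [0.263, 3.13, -0.0]
wrist_force: [-1.7, 0.3, 6.2]
grip_width: 0.0279
finger_force: 33.0
```

Contact with the floor at 0.0345. Relax the press, then release.

Request:
arm_command(
  commands=[
    [[0,0,-0.05,0,0,0],[0,0,0,0,0,0],[0,0,0,0,0,0]],
  ],
)

```text
time: 20.83
tool_pos: [0.5001, -0.1592, 0.0344]
orientation: [0.263, 3.13, 0.0]
wrist_force: [-0.7, -0.1, 1.8]
grip_width: 0.0277
finger_force: 32.6
```

Request:
arm_command(
  commands=[
    [[0,0,0,0,0,0],[0,0,0,0,0,0],[0,0,0,0,0,0],[0,0,0,0,0,0],[0,0,0,0,0,0],[0,0,0,0,0,0]],
  ],
  fingers=-0.4,
)

```text
time: 21.33
tool_pos: [0.5, -0.1591, 0.0343]
orientation: [-0.263, -3.13, -0.0]
wrist_force: [0.0, 0.8, -0.0]
grip_width: 0.0599
finger_force: 0.0
```

Request:
arm_command(
  commands=[
    [[0,0,-0.3,0,0,0],[0,0,-0.7,0,0,0],[0,0,-1,0,0,0],[0,0,-1.5,0,0,0],[0,0,-2,0,0,0],[0,0,-2,0,0,0],[0,0,-2,0,0,0],[0,0,-2,0,0,0],[0,0,-1.5,0,0,0],[0,0,-1,0,0,0],[0,0,0,0,0,0],[0,0,0,0,0,0]],
  ],
)

```text
time: 22.33
tool_pos: [0.5001, -0.1592, 0.1748]
orientation: [0.263, 3.13, -0.0]
wrist_force: [-0.5, 0.3, 0.3]
grip_width: 0.0602
finger_force: 0.0
```

```bash
python3 - <<'E'
from h import *
delta((.50,-.16,.17),80.3)
c=capture('wrist');im=c['img'][:,:,::-1]
cv2.imwrite('pics/w7.png',cv2.resize(im,None,fx=1.4,fy=1.4))
E
```

```text
pos [ 0.5001 -0.1592  0.1748] t 22.33 yaw 80.39 tilt [ 1.e-03 -4.e-04 -1.e+00] F [-0.48  0.29  0.28] w 0.0602
d [-0.01 -0.08  0.48] 0.0015
```

View pics/w7.png

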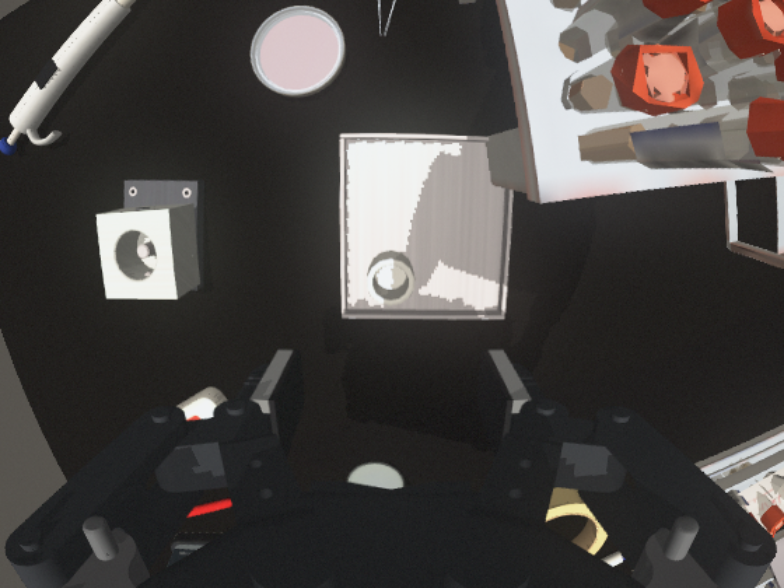

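The sleeve stands upright in the tray at about (390,278), the block sits flat on the stand at about (150,250), and the dish is undisturbed. The gripper is clear of everything. Handing in.

```bash
python3 -c "
from h import *
print(workorder.job_done())"
```

```text
the job is handed in; nothing more can be done
None
```

I pressed the block home on the knock-out stand with about 12 N at most and left it sitting flat. The sleeve stands upright in the steel tray without having been dropped, and I handed the job in at about 22 s.

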